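# Fill the empty wells of the block heater

## Robot

A 6-joint arm with a two-finger parallel gripper is mounted at the origin on the work surface. World frame = base frame: x ahead of the robot, y to its left, z up, the work surface at z = 0. Lengths are in m, angles in degrees, forces in N, time in s.
With the tool pointing down it reaches from about 0.3 to 0.85 m from the base axis. Payload 4.2 kg.
Tool frame: the origin (TCP) lies midway between the tips of the shut fingers; the grasp point (between the pads) lies 19 mm behind it; z points along the fingers, y is the line along which they close (so a half turn about z gives the same grasp; the last joint's range is limited). The gripper opens to 91 mm and grips with 3 to 60 N. Pads are 32 mm wide; open, the fingers measure 118 mm over their backs; the gripper's body (76 mm by 178 mm) begins 60 mm behind the grasp point.
Start: joints at [64.973, 18.312, 89.639, -0, 72.044, -1.146], TCP at [0.233, 0.526, 0.214] pointing down, gripper open.
Joint ranges: [-177.97, 177.97], [-48.28, 115.42], [12.27, 149.76], [-77.06, 257.06], [2.81, 150.46], [-146.56, 146.56]. Speed limits (degrees/s): [147.25, 147.25, 180, 180, 180, 180].

## Interface

Orientations are given as a 3x3 rotation matrix whose columns are the frame's x, y, z axes.
In Python, from plant import get_state, camera, hand_in gives the robot as it stands.
- The arm moves only by the shell command python3 -m creep 'ROWS'. ROWS is JSON, a list of rows, each a list of 7 numbers: the turn, a rotation vector about the tool's x, y, z each as a share of 2 rad, from -1 to 1, then the shift along the tool's x, y, z each as a share of 80 mm, from -1 to 1, then the closure, from 0 (fully open) to 1 (shut). A call has 1 to 10 rows; each row shifts and turns the commanded pose from where the row before left it, along the tool's axes as they then stand; what a row does not reach is not made up. A row lasts 1/12 s, in which the tool goes at most 41.7 mm and 7.16 degrees, less where a joint would pass 70% of its speed; a pose out of reach is approached as far as the arm can. A call with a number of a shift or a turn outside -1 to 1 is refused whole. A call with a gripper value outside its range is refused whole. The fingers move at their own pace and stop on an object; the grip force is fixed at half the most. Time passes only in rows, so rows that do not move let the fingers close. It gives the time, the measured TCP pose, the force, the opening and the grip force at its end, in the units of the state.
- get_state(): the state, without advancing time (a new reading comes with each control period).
- camera(name): name is "side" or "top" or "wrist"; returns a dict with "image" (480x640x3 uint8, red, green, blue), "fx", "fy", "cx", "cy" (pixels), "rvec" (rotation vector, rad) and "tvec" (3), from world to camera coordinates, as OpenCV has them; the wrist camera has in their place "T_tool_cam" (4x4, takes a point from camera to tool coordinates, whose origin is the TCP and whose axes are the flange's). Camera axes: x right, y down, z forward; pixel columns grow to the right and rows downward; lengths in m; the calibration is good to about 2 mm. A picture is of the moment at which its call begins: read the wrist's pose just before it. There is no depth.
- hand_in(): hands the job in; it is judged then, once.
The state is a dict: "clock": time; "qpos": joint angles; "joint_velocities": joint speeds; "tau": joint torques, N m; "position": TCP position; "eef_rot": TCP orientation; "wrist_force": force on the tool from outside, world axes, zero at the start; "torque": the same for the moment, N m; "grip_width": finger opening in m; "grip_force": force on a finger pad.
Only numpy, scipy, OpenCV 4.12 (cv2) and the standard library are available. Lean on these libraries where they do the work, as an engineer would, in place of code of your own. Each camera call takes 0.05 s, during which the arm holds its last target. There are 200 camera calls.

## Task

Two of the four wells of the white block heater are empty. Take the two spare blue-capped tubes from the yellow rack and lower one into each empty well until it stands fully home on the bottom, without letting it drop in from a height. Leave the two tubes already in the heater, and the orange-capped tube in the rack, where they are.

Things in the scene. Friction and masses are not known exactly. Their poses are not given: they have to be found in the camera images.
- heater: Fixed white heater 170 x 310 mm, left or right of the robot, turned a little. Aluminium block 66 x 262 mm along its middle, top (highest) 90 mm up, with 4 round wells in a row along y (y -93, -31, 31, 93 mm): diameter 32 mm, 2 mm chamfer, 60 mm deep, floors 30 mm above the table. Decks at -x and +x of the block are 65 mm high. Origin: centre of underside, z up.
- well_1 (a point): Centre of the floor of a well of the heater; the well's mouth is 60 mm above it. Any two of the four wells are empty at the start: those with no tube standing in them.
- well_2 (a point): Centre of the floor of a well of the heater; the well's mouth is 60 mm above it. Any two of the four wells are empty at the start: those with no tube standing in them.
- well_3 (a point): Centre of the floor of a well of the heater; the well's mouth is 60 mm above it. Any two of the four wells are empty at the start: those with no tube standing in them.
- well_4 (a point): Centre of the floor of a well of the heater; the well's mouth is 60 mm above it. Any two of the four wells are empty at the start: those with no tube standing in them.
- rack: Fixed yellow tube rack 80 x 210 mm, 56 mm high, on the other side from the heater, turned a little. 3 loose holes, diameter 34 mm, in a row along y, 62 mm apart; floors 6 mm above the table. Holds the two spare tubes and the orange-capped one in any order. Origin: centre of underside, z up.
- spare_1: Spare tube, in the rack at the start. White, 118 mm tall, upright, diameter 30 mm; tapered foot: lowest 14 mm widen from 14 to 30 mm. Blue cap, diameter 34 mm, from 98 to 118 mm up. Origin at the centre of the foot's underside, z up along the tube. Mass about 60 g.
- spare_2: Spare tube, in the rack at the start, like spare_1. White, 118 mm tall, upright, diameter 30 mm; tapered foot: lowest 14 mm widen from 14 to 30 mm. Blue cap, diameter 34 mm, from 98 to 118 mm up. Origin at the centre of the foot's underside, z up along the tube. Mass about 60 g.
- seated_1: Tube already in a well of the heater; stays there. White, 118 mm tall, upright, diameter 30 mm; tapered foot: lowest 14 mm widen from 14 to 30 mm. Blue cap, diameter 34 mm, from 98 to 118 mm up. Origin at the centre of the foot's underside, z up along the tube. Mass about 60 g.
- seated_2: Tube already in a well of the heater; stays there. White, 118 mm tall, upright, diameter 30 mm; tapered foot: lowest 14 mm widen from 14 to 30 mm. Blue cap, diameter 34 mm, from 98 to 118 mm up. Origin at the centre of the foot's underside, z up along the tube. Mass about 60 g.
- orange_tube: Tube of another batch, in the rack; stays there. White, 118 mm tall, upright, diameter 30 mm; tapered foot: lowest 14 mm widen from 14 to 30 mm. Orange cap, diameter 34 mm, from 98 to 118 mm up. Origin at the centre of the foot's underside, z up along the tube. Mass about 60 g.
There are look-alikes about, which are no part of the job. What is shaped like the spare_1 but green is not meant.

How it is judged:
By the outcome, as a careful person would: the job done as asked, in the order asked, and still so for the second after the job is handed in, with the robot touching nothing.
It also fails if it takes over 67 s, if anything falls off the work surface, if the arm or the gripper's body presses on something with over 40 N, if the wrist force passes 120 N, or if a joint passes its speed limit or range.

## Working session

There is one attempt and no reset: what is moved stays moved. The work goes in short steps, Python scripts to look and compute and a shell command to move; the robot and the scene stay as the last step left them, time stands still between calls to the robot, and variables do not carry over. Pictures are saved under pics/ and viewed, at most 10 in all, crops included, and the job is handed in when it is done.

```bash
mkdir -p pics
cat > h.py <<'E'
import numpy as np, cv2, json
from plant import get_state, camera
def snap(n,f):
    c=camera(n); cv2.imwrite('pics/'+f,c['image'][:,:,::-1])
    d={k:np.array(v).tolist() for k,v in c.items() if k!='image'}
    json.dump(d,open('pics/'+f+'.json','w')); return c
def load(f):
    c={k:np.array(v) for k,v in json.load(open('pics/'+f+'.json')).items()}
    return c
def pix2w(c,uv,z):
    R=cv2.Rodrigues(c['rvec'])[0]; t=np.array(c['tvec']).ravel()
    d=R.T@np.array([(uv[0]-c['cx'])/c['fx'],(uv[1]-c['cy'])/c['fy'],1]); o=-R.T@t
    return o+d*(z-o[2])/d[2]
def w2pix(c,p):
    K=np.array([[c['fx'],0,c['cx']],[0,c['fy'],c['cy']],[0,0,1]],float)
    return cv2.projectPoints(np.atleast_2d(np.float64(p)),c['rvec'],c['tvec'],K,None)[0].reshape(-1,2)
E
python3 - <<'E'
from h import *
snap('top','top1.png'); snap('side','side1.png')
s=get_state(); print(s['clock'],s['position'],np.round(s['eef_rot'],3).tolist(),s['grip_width'])
c=load('top1.png'); R=cv2.Rodrigues(c['rvec'])[0]; print(-R.T@c['tvec'].ravel(),R.round(2).tolist())
E
```

```text
0.1 [0.2325583  0.52536936 0.21320929] [[-0.914, 0.405, -0.001], [0.405, 0.914, -0.001], [0.0, -0.002, -1.0]] 0.09150076855747932
[ 0.48961712 -0.0355859   0.91858481] [[0.02, -1.0, -0.01], [-1.0, -0.02, -0.06], [0.06, 0.01, -1.0]]
```

View pics/top1.png

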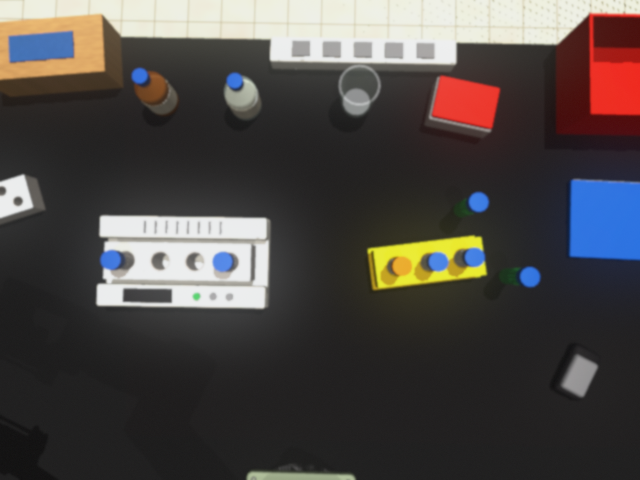

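View pics/side1.png

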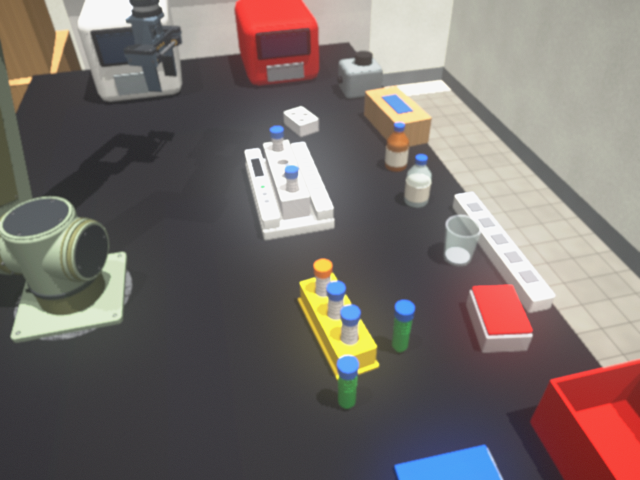

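```bash
cat >> h.py <<'E'
def caps(f,roi=None,orange=False):
    im=cv2.imread('pics/'+f); hsv=cv2.cvtColor(im,cv2.COLOR_BGR2HSV)
    m=cv2.inRange(hsv,(5,150,120),(18,255,255)) if orange else cv2.inRange(hsv,(104,130,70),(120,255,255))
    n,l,st,ce=cv2.connectedComponentsWithStats(m)
    return [(ce[i].round(2).tolist(),int(st[i,4])) for i in range(1,n) if 60<st[i,4]<1500]
def P(c):
    K=np.array([[c['fx'],0,c['cx']],[0,c['fy'],c['cy']],[0,0,1]],float)
    return K@np.c_[cv2.Rodrigues(c['rvec'])[0],c['tvec'].ravel()]
def tri(f1,a,f2,b):
    X=cv2.triangulatePoints(P(load(f1)),P(load(f2)),np.float64(a).reshape(2,1),np.float64(b).reshape(2,1)).ravel()
    return X[:3]/X[3]
E
python3 - <<'E'
from h import *
for f in('top1.png','side1.png'):
    print(f,caps(f)); print(caps(f,orange=True))
E
```

```text
top1.png [([40.74, 46.45], 1469), ([139.24, 75.69], 230), ([234.11, 80.19], 218), ([478.02, 201.78], 381), ([473.89, 256.92], 292), ([110.22, 259.48], 323), ([222.69, 261.45], 275), ([437.05, 261.33], 266), ([529.48, 276.48], 399)]
[([156.82, 83.89], 246)]
side1.png [([396.84, 103.71], 189), ([276.27, 129.27], 89), ([421.23, 157.65], 84), ([336.25, 288.31], 216), ([404.61, 309.15], 349), ([350.62, 312.73], 245), ([347.71, 365.61], 307)]
[([398.44, 139.57], 194), ([322.97, 270.24], 143)]
```

Run:
```python
from h import *
t=load('top1.png'); s=load('side1.png')
for n,a,b,z in [('A',(437.05,261.33),(336.25,288.31),.114),('B',(473.89,256.92),(350.62,312.73),.114),('S4',(110.22,259.48),(276.27,129.27),.138),('S1',(222.69,261.45),(291.5,172),.138),('g1',(478.02,201.78),(404.61,309.15),.108),('g2',(529.48,276.48),(347.71,365.61),.108),('or',(401,266.5),(322.97,270.24),.114)]:
    print(n,pix2w(t,a,z).round(4)[:2],pix2w(s,b,z).round(4)[:2],tri('top1.png',a,'side1.png',b).round(4))
```

```text
A [ 0.5074 -0.2292] [ 0.5108 -0.2236] [ 0.5085 -0.2282  0.1192]
B [ 0.5165 -0.2923] [ 0.5199 -0.2854] [ 0.5173 -0.2905  0.1203]
S4 [0.4969 0.3243] [0.5    0.3356] [0.4974 0.3203 0.1466]
S1 [0.4981 0.1347] [0.4998 0.1316] [0.4993 0.135  0.1359]
g1 [ 0.613  -0.3009] [ 0.6146 -0.296 ] [ 0.6126 -0.2995  0.1124]
g2 [ 0.4853 -0.3898] [ 0.4868 -0.3839] [ 0.4855 -0.3875  0.1134]
or [ 0.4971 -0.1675] [ 0.4987 -0.1724] [ 0.4984 -0.1684  0.1101]
```

```bash
python3 -m creep '[[0,0,0.0625,0,0,0,0],[0,0,0.0625,0,0,0,0],[0,0,0.0625,0,0,-0.1,0],[0,0,0.0625,0,0,-0.1,0],[0,0,0.0625,0,0,-0.1,0],[0,0,0.0625,0,0,-0.1,0],[0,0,0.0625,0,0,-0.1,0],[0,0,0.0625,0,0,0,0],[0,0,0,0,0,0,0]]'
cat >> h.py <<'E'
def go(target,yaw=None):
    s=get_state(); R=np.array(s['eef_rot']); d=R.T@(np.array(target)-s['position'])
    print('pos',np.round(s['position'],4),'yaw_y',np.degrees(np.arctan2(R[1,1],R[0,1])).round(2),'tilt',np.degrees(np.arccos(-R[2,2])).round(2),'shares',(d/.08).round(3),'t',s['clock'],'F',np.round(s['wrist_force'],1),'w',round(s['grip_width'],4))
    if yaw is not None: print('turn z share',np.radians(np.degrees(np.arctan2(R[1,1],R[0,1]))-yaw)/2)
E
python3 - <<'E'
from h import *
go([.47,-.26,.26],8)
E
```

```text
clock: 0.85
position: [0.2328, 0.5258, 0.2541]
eef_rot: [[-0.151, 0.988, 0.0], [0.988, 0.151, 0.0], [0.0, 0.0, -1.0]]
wrist_force: [-0.5, -0.1, 0.4]
grip_width: 0.0914
grip_force: 0.0
pos [0.2328 0.5258 0.2541] yaw_y 8.71 tilt 0.02 shares [-10.158   1.444  -0.076] t 0.85 F [-0.5 -0.1  0.4] w 0.0914
turn z share 0.006171885317821469
```

```bash
python3 -m creep '[[0,0,0,-0.5,0.07,0,0],[0,0,0,-0.5,0.07,0,0],[0,0,0,-0.5,0.07,0,0],[0,0,0,-0.5,0.07,0,0],[0,0,0,-0.5,0.07,0,0],[0,0,0,-0.5,0.07,0,0],[0,0,0,-0.5,0.07,0,0],[0,0,0,-0.5,0.07,0,0],[0,0,0,-0.5,0.07,0,0],[0,0,0,-0.5,0.07,0,0]]' >/dev/null
python3 -m creep '[[0,0,0,-0.5,0.07,0,0],[0,0,0,-0.5,0.07,0,0],[0,0,0,-0.5,0.07,0,0],[0,0,0,-0.5,0.07,0,0],[0,0,0,-0.5,0.07,0,0],[0,0,0,-0.5,0.07,0,0],[0,0,0,-0.5,0.07,0,0],[0,0,0,-0.5,0.07,0,0],[0,0,0,-0.5,0.07,0,0],[0,0,0,0,0,0,0]]'
python3 - <<'E'
from h import *
go([.47,-.26,.26],8); c=snap('wrist','w1.png'); print(c['fx'],c['cx'],c['T_tool_cam'])
E
```

```text
clock: 2.52
position: [0.456, -0.215, 0.2527]
eef_rot: [[-0.152, 0.988, 0.0], [0.988, 0.152, -0.003], [-0.003, -0.0, -1.0]]
wrist_force: [-0.2, 0.6, 0.8]
grip_width: 0.0912
grip_force: 0.0
pos [ 0.456  -0.215   0.2527] yaw_y 8.72 tilt 0.17 shares [-0.583  0.088 -0.089] t 2.5167 F [-0.2  0.6  0.8] w 0.0912
turn z share 0.006301320804562029
357.0405296367823 329.2971006109898 [[ 1.36063429e-04 -9.61206492e-01 -2.75829770e-01  7.78898849e-02]
 [ 9.99999977e-01  1.76987779e-04 -1.23476070e-04 -3.12661992e-04]
 [ 1.67504499e-04 -2.75829747e-01  9.61206493e-01 -1.71370330e-01]
 [ 0.00000000e+00  0.00000000e+00  0.00000000e+00  1.00000000e+00]]
```

View pics/w1.png

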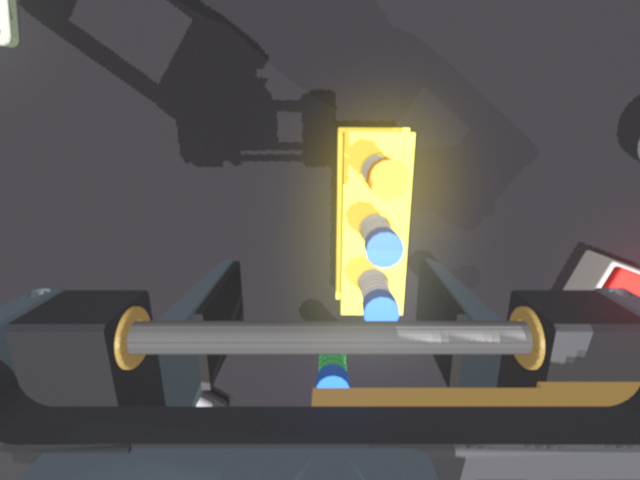

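```bash
cat >> h.py <<'E'
def wpix(f,uv,z,s=None):
    c=load(f); s=s or get_state(); T=c['T_tool_cam']; R=np.array(s['eef_rot'])
    d=R@T[:3,:3]@np.array([(uv[0]-c['cx'])/c['fx'],(uv[1]-c['cy'])/c['fy'],1]); o=np.array(s['position'])+R@T[:3,3]
    return o+d*(z-o[2])/d[2]
E
python3 - <<'E'
from h import *
im=cv2.imread('pics/w1.png'); hsv=cv2.cvtColor(im,cv2.COLOR_BGR2HSV)
for lo,hi in(((100,100,70),(122,255,255)),((8,150,120),(19,255,255))):
    n,l,st,ce=cv2.connectedComponentsWithStats(cv2.inRange(hsv,lo,hi))
    for i in range(1,n):
        if st[i,4]>150: print(st[i],ce[i].round(1),wpix('w1.png',ce[i],.124).round(4),wpix('w1.png',ce[i],.120).round(4))
print(hsv[178,389],hsv[165,362])
E
```

```text
[364 296  36  26 466] [380.9 312.9] [ 0.5143 -0.286   0.124 ] [ 0.5152 -0.288   0.12  ]
[316 364  34  24 650] [332.3 377.2] [ 0.4804 -0.3624  0.124 ] [ 0.4809 -0.3654  0.12  ]
[ 30 103 255] [ 24 111 220]
```

Run:
```python
from h import *
print(wpix('w1.png',(384,247),.124).round(4),wpix('w1.png',(389,178),.124).round(4),wpix('w1.png',(380,307),.124).round(4))
go([.509,-.2285,.16],8)
```

```text
[ 0.5046 -0.2223  0.124 ] [ 0.497  -0.1623  0.124 ] [ 0.5123 -0.2802  0.124 ]
pos [ 0.4548 -0.2117  0.2526] yaw_y 8.74 tilt 0.1 shares [-0.311  0.64   1.157] t 2.5667 F [-0.8  0.5  0.3] w 0.0913
turn z share 0.006458614769496301
```

```bash
python3 -m creep '[[0,0,0.007,-0.15,0.31,0,0.2],[0,0,0,-0.14,0.31,0,0.2],[0,0,0,0,0,0.3,0.2],[0,0,0,0,0,0.3,0.2],[0,0,0,0,0,0.3,0.2],[0,0,0,0,0,0,0.2],[0,0,0,0,0,0,0.2]]'
python3 - <<'E'
from h import *
go([.507,-.227,.096],7.8); s=get_state(); snap('top','top2.png'); c=snap('wrist','w2.png'); go([.507,-.227,.096])
b=np.hstack([cv2.imread('pics/w2.png')[:,160:560],cv2.imread('pics/top2.png')[100:340,360:560].repeat(2,0).repeat(2,1)]); cv2.imwrite('pics/v2.png',b)
E
```

```text
clock: 3.15
position: [0.506, -0.2231, 0.1811]
eef_rot: [[-0.142, 0.99, -0.003], [0.99, 0.142, 0.002], [0.002, -0.003, -1.0]]
wrist_force: [0.2, -0.6, 1.3]
grip_width: 0.0728
grip_force: 0.0
pos [ 0.506  -0.2231  0.1811] yaw_y 8.16 tilt 0.21 shares [-0.052  0.009  1.063] t 3.15 F [ 0.2 -0.6  1.3] w 0.0728
turn z share 0.0031483797145961208
pos [ 0.5076 -0.2243  0.1834] yaw_y 8.11 tilt 0.13 shares [-0.032 -0.015  1.093] t 3.25 F [-0.3 -0.7  0.3] w 0.0731
```

View pics/v2.png

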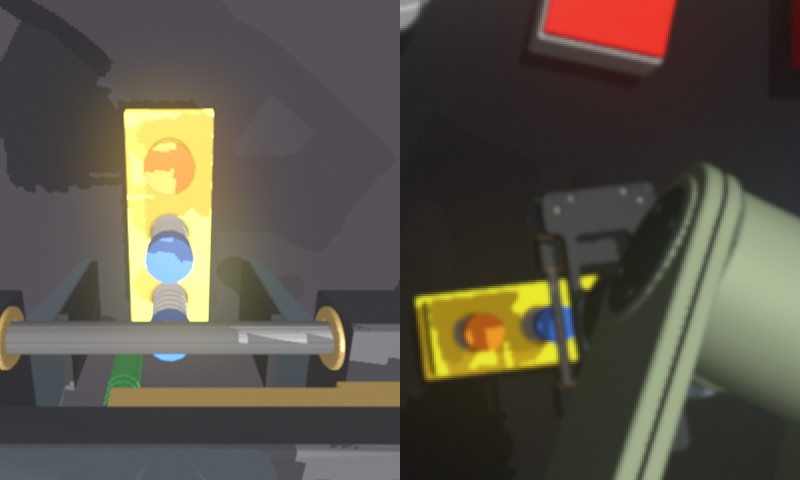

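Run:
```python
from h import *
for p in[(330,259),(329,166)]: print(wpix('w2.png',p,.124).round(4))
go([.507,-.227,.096],7.8)
```

```text
[ 0.5086 -0.2289  0.124 ]
[ 0.499  -0.1669  0.124 ]
pos [ 0.5076 -0.2243  0.1834] yaw_y 8.11 tilt 0.13 shares [-0.032 -0.015  1.093] t 3.25 F [-0.3 -0.7  0.3] w 0.0731
turn z share 0.002701000066529262
```

```bash
python3 -m creep '[[0,0,-0.003,-0.06,0,0.25,0.2],[0,0,0,0,0,0.3,0.2],[0,0,0,0,0,0.3,0.2],[0,0,0,0,0,0.24,0.2],[0,0,0,0,0,0,0.2],[0,0,0,0,0,0,1],[0,0,0,0,0,0,1],[0,0,0,0,0,0,1],[0,0,0,0,0,0,1],[0,0,0,0,0,0,1]]'
python3 -m creep '[[0,0,0,0,0,0,1],[0,0,0,0,0,0,1]]'
```

```text
clock: 4.08
position: [0.5083, -0.2296, 0.0959]
eef_rot: [[-0.146, 0.989, 0.002], [0.989, 0.146, -0.001], [-0.001, 0.002, -1.0]]
wrist_force: [0.0, 0.3, 0.2]
grip_width: 0.0424
grip_force: 0.0
clock: 4.25
position: [0.5079, -0.2295, 0.0953]
eef_rot: [[-0.145, 0.989, 0.001], [0.989, 0.145, -0.0], [-0.001, 0.001, -1.0]]
wrist_force: [0.1, 0.1, 2.4]
grip_width: 0.0331
grip_force: 30.0
```

```bash
python3 -m creep '[[0,0,0,0,0,-0.1,1],[0,0,0,0,0,-0.25,1],[0,0,0,0,0,-0.3,1],[0,0,0,0,0,-0.3,1],[0,0,0,0,0,-0.3,1],[0,0,0,0,0,-0.3,1],[0,0,0,0,0,-0.3,1],[0,0,0,0,0,-0.3,1],[0,0,0,0,0,-0.1,1],[0,0,0,0,0,0,1]]'
python3 - <<'E'
from h import *
go([.498,.196,.27],0)
E
```

```text
clock: 5.08
position: [0.5086, -0.2298, 0.2772]
eef_rot: [[-0.146, 0.989, 0.005], [0.989, 0.146, -0.002], [-0.003, 0.004, -1.0]]
wrist_force: [-0.0, 0.2, -0.6]
grip_width: 0.0333
grip_force: 30.0
pos [ 0.5086 -0.2298  0.2772] yaw_y 8.37 tilt 0.29 shares [5.285 0.644 0.078] t 5.0833 F [-0.   0.2 -0.6] w 0.0333
turn z share 0.07302124094145923
```

```bash
python3 -m creep '[[0,0,0,0.2,0.02,0,1],[0,0,0,0.4,0.05,0,1],[0,0,0,0.5,0.06,0,1],[0,0,0,0.5,0.06,0,1],[0,0,0,0.5,0.06,0,1],[0,0,0,0.5,0.06,0,1],[0,0,0,0.5,0.06,0,1],[0,0,0,0.5,0.06,0,1],[0,0,0,0.5,0.06,0,1],[0,0,0,0.4,0.04,0,1]]' >/dev/null
python3 -m creep '[[0,0,0.035,0.1,0,0,1],[0,0,0.035,0,0,0,1],[0,0,0,0,0,0,1],[0,0,0,0,0,0,1],[0,0,0,0,0,0,1]]'
python3 - <<'E'
from h import *
go([.498,.255,.27],0.36); c=snap('wrist','w3.png'); snap('side','side3.png'); go([.498,.255,.27])
E
```

```text
clock: 6.33
position: [0.4956, 0.1404, 0.2738]
eef_rot: [[-0.007, 1.0, -0.002], [1.0, 0.007, -0.0], [-0.0, -0.002, -1.0]]
wrist_force: [-0.3, -0.7, -1.5]
grip_width: 0.0333
grip_force: 30.0
pos [0.4956 0.1404 0.2738] yaw_y 0.39 tilt 0.1 shares [1.432 0.039 0.047] t 6.3333 F [-0.3 -0.7 -1.5] w 0.0333
turn z share 0.0002909522835588506
pos [0.4959 0.1403 0.2743] yaw_y 0.34 tilt 0.05 shares [1.434 0.034 0.053] t 6.4333 F [ 0.2  0.6 -0.7] w 0.0332
```

View pics/w3.png

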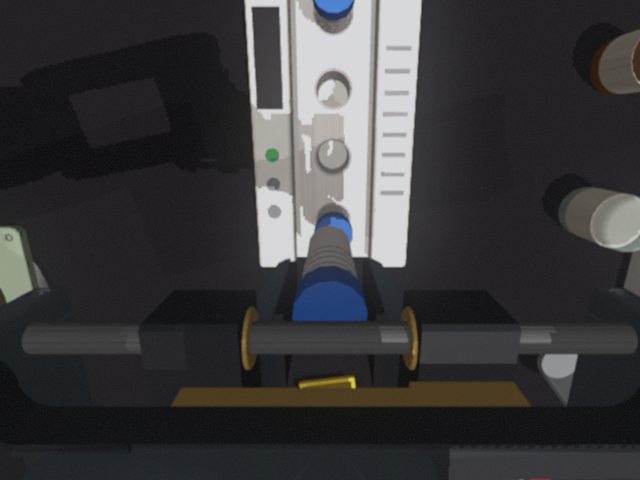

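Run:
```python
from h import *
im=cv2.imread('pics/w3.png')
a=cv2.resize(im[60:190,295:375],None,fx=4.5,fy=4.5,interpolation=cv2.INTER_CUBIC)
b=cv2.resize(im[200:330,285:380],None,fx=4.5,fy=4.5,interpolation=cv2.INTER_CUBIC)
o=np.hstack([a,b[:,:430]]); cv2.imwrite('pics/v3.png',o); print(o.shape)
```

```text
(585, 788, 3)
```

View pics/v3.png

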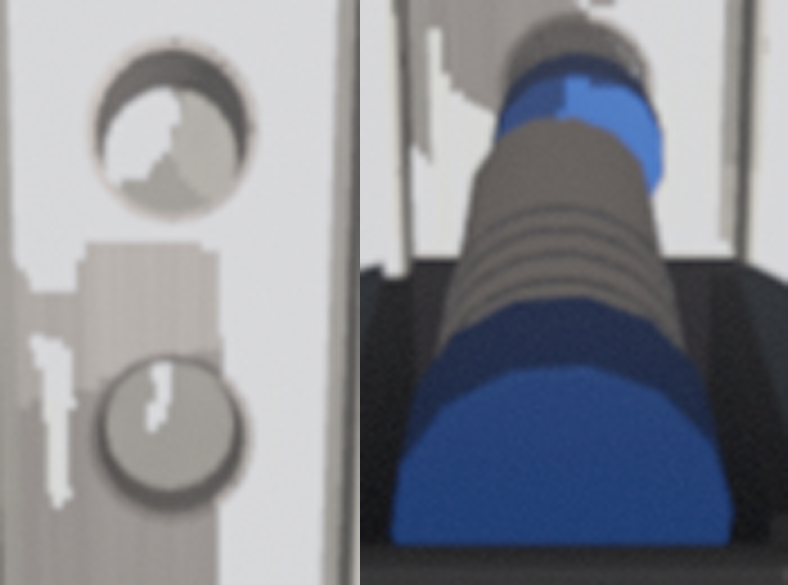

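Run:
```python
from h import *
s={'position':[0.4958,.1404,.2741],'eef_rot':get_state()['eef_rot']}
for p in[(333.05,155.8),(333.0,88.3)]: print(wpix('w3.png',p,.09,s).round(4))
c=load('w3.png');T=c['T_tool_cam']
def tp(uv,z):
    d=T[:3,:3]@np.array([(uv[0]-c['cx'])/c['fx'],(uv[1]-c['cy'])/c['fy'],1]); o=T[:3,3]; return (o+d*(z-o[2])/d[2]).round(4)
print('captop far edge',tp((329.5,280.8),-.029),'cap lower edge',tp((329.5,265.8),-.009),'foot14',tp((329.3,225.9),.075),'foot0',tp((329.3,225.9),.089))
```

```text
[0.4986 0.1975 0.09  ]
[0.498  0.2586 0.09  ]
captop far edge [ 0.017  -0.0002 -0.029 ] cap lower edge [ 0.0163 -0.0002 -0.009 ] foot14 [ 0.0147 -0.0003  0.075 ] foot0 [ 0.0111 -0.0003  0.089 ]
```

```bash
python3 -m creep '[[0,0,0,0.3,0.03,0,1],[0,0,0,0.4,0,0,1],[0,0,0,0.2,0,0.1,1],[0,0,0,0,0,0.3,1],[0,0,0,0,0,0.3,1],[0,0,0,0,0,0.2,1],[0,0,0,0,0,0,1],[0,0,0,0,0,0,1],[0,0,0,0,0,0,1]]'
python3 - <<'E'
from h import *
go([.498,.257,.27],0.36); c=snap('wrist','w4.png'); go([.498,.257,.27])
im=cv2.imread('pics/w4.png')
cv2.imwrite('pics/v4.png',cv2.resize(im[60:330,265:400],None,fx=2.2*2,fy=2.2,interpolation=cv2.INTER_CUBIC))
E
```

```text
clock: 7.18
position: [0.4989, 0.2129, 0.204]
eef_rot: [[-0.006, 1.0, 0.002], [1.0, 0.006, 0.001], [0.001, 0.002, -1.0]]
wrist_force: [-0.1, 0.1, 0.1]
grip_width: 0.0332
grip_force: 30.0
pos [0.4989 0.2129 0.204 ] yaw_y 0.32 tilt 0.12 shares [ 0.552 -0.006 -0.825] t 7.1833 F [-0.1  0.1  0.1] w 0.0332
turn z share -0.0003549869026976753
pos [0.4991 0.213  0.2043] yaw_y 0.32 tilt 0.18 shares [ 0.551 -0.008 -0.821] t 7.2333 F [ 0.3  0.4 -0.3] w 0.0336
```

View pics/v4.png

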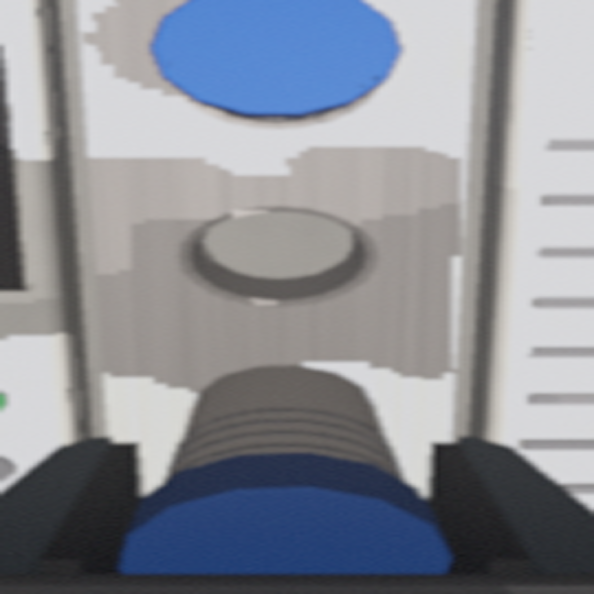

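Run:
```python
from h import *
c=load('w4.png');T=c['T_tool_cam']
def tp(uv,z):
    d=T[:3,:3]@np.array([(uv[0]-c['cx'])/c['fx'],(uv[1]-c['cy'])/c['fy'],1]); o=T[:3,3]; return (o+d*(z-o[2])/d[2]).round(4)
for x,y in[(182,255),(378,255),(280,207),(280,304),(280,255.5)]:
    p=(265+x/4.4-.4,60+y/2.2-.3); print(np.round(p,1),tp(p,.114))
print('foot',tp((329.4,225.6),.075), 'S4 captop near edge',tp((328,60+116/2.2),.056))
g=wpix('w4.png',(328.2,175.9),.09,{'position':[.499,.213,.2042],'eef_rot':get_state()['eef_rot']});print(g)
```

```text
[306.  175.6] [ 0.0459 -0.0188  0.114 ]
[350.5 175.6] [0.0459 0.0165 0.114 ]
[328.2 153.8] [ 0.0628 -0.0012  0.114 ]
[328.2 197.9] [ 0.028  -0.0012  0.114 ]
[328.2 175.8] [ 0.0457 -0.0012  0.114 ]
foot [ 0.0149 -0.0002  0.075 ] S4 captop near edge [ 0.09   -0.0011  0.056 ]
[0.4978642  0.25875052 0.09      ]
```

```bash
python3 -m creep '[[0,0,0,0.3,-0.012,0,1],[0,0,0,0.27,0,0,1],[0,0,0,0,0,0,1],[0,0,0,0,0,0.2,1],[0,0,0,0,0,0.2,1],[0,0,0,0,0,0.08,1],[0,0,0,0,0,0.04,1],[0,0,0,0,0,0,1]]'
python3 -m creep '[[0,0,0,0,0,0.04,1],[0,0,0,0,0,0.04,1],[0,0,0,0,0,0.04,1],[0,0,0,0,0,0,1]]'
python3 - <<'E'
from h import *
go([.498,.2585,.119],0.36); print(get_state()['torque'])
E
```

```text
clock: 7.9
position: [0.497, 0.2582, 0.1614]
eef_rot: [[-0.006, 1.0, 0.0], [1.0, 0.006, 0.0], [0.0, 0.0, -1.0]]
wrist_force: [-0.7, 0.4, 0.0]
grip_width: 0.0335
grip_force: 30.0
clock: 8.23
position: [0.4968, 0.2584, 0.1513]
eef_rot: [[-0.006, 1.0, 0.0], [1.0, 0.006, -0.0], [-0.0, 0.0, -1.0]]
wrist_force: [0.4, -0.2, -1.7]
grip_width: 0.033
grip_force: 30.0
pos [0.4968 0.2584 0.1513] yaw_y 0.35 tilt 0.01 shares [0.001 0.014 0.403] t 8.2333 F [ 0.4 -0.2 -1.7] w 0.033
turn z share -0.00011928574822066314
[-0.10313785 -0.0528873  -0.0214547 ]
```

```bash
python3 -m creep '[[0,0,0,0,0,0.06,1],[0,0,0,0,0,0.06,1],[0,0,0,0,0,0.06,1],[0,0,0,0,0,0.06,1],[0,0,0,0,0,0.06,1],[0,0,0,0,0,0.03,1],[0,0,0,0,0,0,1]]'
python3 -m creep '[[0,0,0,0,0,0.02,1],[0,0,0,0,0,0.02,1],[0,0,0,0,0,0,1]]'
```

```text
clock: 8.82
position: [0.4968, 0.2584, 0.1244]
eef_rot: [[-0.006, 1.0, -0.0], [1.0, 0.006, -0.0], [-0.0, -0.0, -1.0]]
wrist_force: [0.9, -0.2, -1.4]
grip_width: 0.0331
grip_force: 30.0
clock: 9.07
position: [0.4968, 0.2585, 0.1218]
eef_rot: [[-0.006, 1.0, 0.0], [1.0, 0.006, 0.0], [0.0, 0.0, -1.0]]
wrist_force: [1.6, 0.3, -1.4]
grip_width: 0.0331
grip_force: 30.0
```

```bash
python3 -m creep '[[0,0,0,0,0,0.015,1],[0,0,0,0,0,0.01,1],[0,0,0,0,0,0,1]]'
python3 -m creep '[[0,0,0,0,0,0.01,1],[0,0,0,0,0,0,1],[0,0,0,0,0,0,1]]'
```

```text
clock: 9.32
position: [0.4968, 0.2585, 0.1199]
eef_rot: [[-0.006, 1.0, 0.0], [1.0, 0.006, 0.0], [0.0, 0.0, -1.0]]
wrist_force: [1.3, -0.6, -0.7]
grip_width: 0.0334
grip_force: 30.0
clock: 9.57
position: [0.4969, 0.2586, 0.1193]
eef_rot: [[-0.006, 1.0, 0.0], [1.0, 0.006, 0.0], [0.0, 0.0, -1.0]]
wrist_force: [1.1, -0.2, 0.9]
grip_width: 0.0332
grip_force: 30.0
```

```bash
python3 -m creep '[[0,0,0,0,0,0.01,1],[0,0,0,0,0,0,1],[0,0,0,0,0,0,1]]'
```

```text
clock: 9.82
position: [0.497, 0.2587, 0.1193]
eef_rot: [[-0.006, 1.0, 0.001], [1.0, 0.006, 0.001], [0.001, 0.001, -1.0]]
wrist_force: [0.0, -1.7, 5.6]
grip_width: 0.0331
grip_force: 30.0
```

```bash
python3 -m creep '[[0,0,0,0,0,0,0.5],[0,0,0,0,0,0,0.2],[0,0,0,0,0,0,0.2],[0,0,0,0,0,-0.1,0.2],[0,0,0,0,0,-0.3,0.2],[0,0,0,0,0,-0.4,0.2],[0,0,0,0,0,-0.4,0.2],[0,0,0,0,0,-0.4,0.2],[0,0,0,0,0,-0.3,0.2],[0,0,0,0,0,0,0.2]]'
python3 - <<'E'
from h import *
go([.517,-.2909,.2],8.37)
E
```

```text
clock: 10.65
position: [0.499, 0.2598, 0.2767]
eef_rot: [[-0.006, 1.0, 0.01], [1.0, 0.006, 0.005], [0.005, 0.01, -1.0]]
wrist_force: [0.5, -0.1, 1.7]
grip_width: 0.0734
grip_force: 0.0
pos [0.499  0.2598 0.2767] yaw_y 0.34 tilt 0.66 shares [-6.89   0.173  0.924] t 10.65 F [ 0.5 -0.1  1.7] w 0.0734
turn z share -0.070047677349375
```

```bash
python3 -m creep '[[0,0,0,-0.3,0.01,0,0.2],[0,0,0,-0.49,0.01,0,0.2],[0,0,0,-0.5,0.01,0,0.2],[0,0,0,-0.5,0.01,0,0.2],[0,0,0,-0.5,0.01,0,0.2],[0,0,0,-0.5,0.01,0,0.2],[0,0,0,-0.5,0.01,0,0.2],[0,0,0,-0.5,0.01,0,0.2],[0,0,0,-0.5,0.01,0,0.2],[0,0,0,-0.5,0.01,0,0.2]]' >/dev/null
python3 -m creep '[[0,0,0,-0.5,0.01,0,0.2],[0,0,0,-0.5,0.01,0,0.2],[0,0,0,-0.5,0.01,0,0.2],[0,0,0,-0.4,0.01,0,0.2],[0,0,0,-0.2,0.01,0,0.2],[0,0,-0.035,0,0,0.3,0.2],[0,0,-0.035,0,0,0.3,0.2],[0,0,0,0,0,0.3,0.2],[0,0,0,0,0,0,0.2],[0,0,0,0,0,0,0.2]]'
python3 - <<'E'
from h import *
go([.517,-.2909,.096],8.37); snap('wrist','w5.png'); go([.517,-.2909,.096],8.37)
im=cv2.imread('pics/w5.png')
cv2.imwrite('pics/v5.png',im[40:440,180:500])
E
```

```text
clock: 12.32
position: [0.5115, -0.2916, 0.1973]
eef_rot: [[-0.146, 0.989, -0.003], [0.989, 0.146, 0.002], [0.003, -0.002, -1.0]]
wrist_force: [-0.9, 0.0, 0.9]
grip_width: 0.0728
grip_force: 0.0
pos [ 0.5115 -0.2916  0.1973] yaw_y 8.38 tilt 0.2 shares [-0.005  0.072  1.266] t 12.3167 F [-0.9  0.   0.9] w 0.0728
turn z share 6.510265158172266e-05
pos [ 0.5125 -0.2922  0.1989] yaw_y 8.38 tilt 0.02 shares [0.007 0.058 1.286] t 12.3667 F [ 0.3 -0.3  1. ] w 0.0729
turn z share 0.00012059197877940793
```

View pics/v5.png

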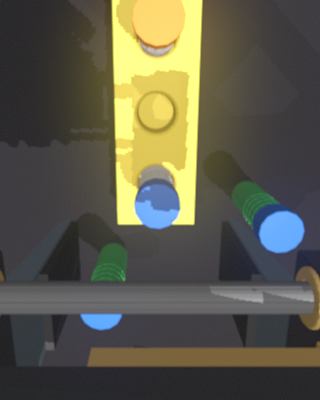

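Run:
```python
from h import *
s={'position':[.512,-.2919,.1985],'eef_rot':get_state()['eef_rot']}
print(wpix('w5.png',(337,246),.124,s), wpix('w5.png',(336,151),.056,s))
```

```text
[ 0.51719399 -0.29119723  0.124     ] [ 0.50807461 -0.22811964  0.056     ]
```

```bash
python3 -m creep '[[0,0,0,0.005,0.06,0.2,0.2],[0,0,0,0,0,0.3,0.2],[0,0,0,0,0,0.3,0.2],[0,0,0,0,0,0.3,0.2],[0,0,0,0,0,0.18,0.2],[0,0,0,0,0,0,0.2],[0,0,0,0,0,0,1],[0,0,0,0,0,0,1],[0,0,0,0,0,0,1],[0,0,0,0,0,0,1]]'
python3 -m creep '[[0,0,0,0,0,0,1],[0,0,0,0,0,0,1],[0,0,0,0,0,0,1]]'
```

```text
clock: 13.2
position: [0.5177, -0.292, 0.0976]
eef_rot: [[-0.145, 0.989, 0.003], [0.989, 0.146, -0.001], [-0.002, 0.003, -1.0]]
wrist_force: [-0.8, 0.1, -1.4]
grip_width: 0.049
grip_force: 0.0
clock: 13.45
position: [0.517, -0.2916, 0.0965]
eef_rot: [[-0.145, 0.989, 0.001], [0.989, 0.145, -0.0], [-0.001, 0.001, -1.0]]
wrist_force: [0.3, -0.8, 1.5]
grip_width: 0.0337
grip_force: 30.0
```

```bash
python3 -m creep '[[0,0,0,0,0,-0.1,1],[0,0,0,0,0,-0.25,1],[0,0,0,0,0,-0.3,1],[0,0,0,0,0,-0.3,1],[0,0,0,0,0,-0.3,1],[0,0,0,0,0,-0.3,1],[0,0,0,0,0,-0.3,1],[0,0,0,0,0,-0.3,1],[0,0,0,0,0,-0.1,1],[0,0,0,0,0,0,1]]'
python3 - <<'E'
from h import *
go([.4974,.15,.28],0.36)
E
```

```text
clock: 14.28
position: [0.5176, -0.292, 0.2785]
eef_rot: [[-0.145, 0.989, 0.005], [0.989, 0.145, -0.003], [-0.003, 0.004, -1.0]]
wrist_force: [1.2, 0.0, -1.1]
grip_width: 0.0334
grip_force: 30.0
pos [ 0.5176 -0.292   0.2785] yaw_y 8.36 tilt 0.3 shares [ 5.503  0.553 -0.034] t 14.2833 F [ 1.2  0.  -1.1] w 0.0334
turn z share 0.06984121624043998
```

```bash
python3 -m creep '[[0,0,0,0.2,0.02,0,1],[0,0,0,0.4,0.04,0,1],[0,0,0,0.5,0.05,0,1],[0,0,0,0.5,0.05,0,1],[0,0,0,0.5,0.05,0,1],[0,0,0,0.5,0.05,0,1],[0,0,0,0.5,0.05,0,1],[0,0,0,0.5,0.05,0,1],[0,0,0,0.5,0.05,0,1],[0,0,0,0.5,0.05,0,1]]' >/dev/null
python3 -m creep '[[0,0,0,0.5,0.05,0,1],[0,0,0,0.3,0.03,0,1],[0,0,0.035,0.1,0.01,0,1],[0,0,0.035,0,0,0,1],[0,0,0,0,0,0,1],[0,0,0,0,0,0,1],[0,0,0,0,0,0,1]]'
python3 - <<'E'
from h import *
go([.4974,.1966,.27],0.36); c=snap('wrist','w6.png'); go([.4974,.1966,.27],.36)
im=cv2.imread('pics/w6.png')
a=cv2.resize(im[60:190,295:375],None,fx=4.5,fy=4.5,interpolation=cv2.INTER_CUBIC)
b=cv2.resize(im[200:330,285:380],None,fx=4.5,fy=4.5,interpolation=cv2.INTER_CUBIC)
cv2.imwrite('pics/v6.png',np.hstack([a,b]))
E
```

```text
clock: 15.7
position: [0.4955, 0.15, 0.2749]
eef_rot: [[-0.007, 1.0, -0.002], [1.0, 0.007, -0.0], [-0.0, -0.002, -1.0]]
wrist_force: [0.3, 0.1, 0.3]
grip_width: 0.0333
grip_force: 30.0
pos [0.4955 0.15   0.2749] yaw_y 0.41 tilt 0.12 shares [0.582 0.028 0.061] t 15.7 F [0.3 0.1 0.3] w 0.0333
turn z share 0.00046754068950889053
pos [0.4958 0.1499 0.2752] yaw_y 0.38 tilt 0.08 shares [0.584 0.024 0.065] t 15.75 F [0.4 0.  0.1] w 0.0334
turn z share 0.0001505100815214932
```

View pics/v6.png

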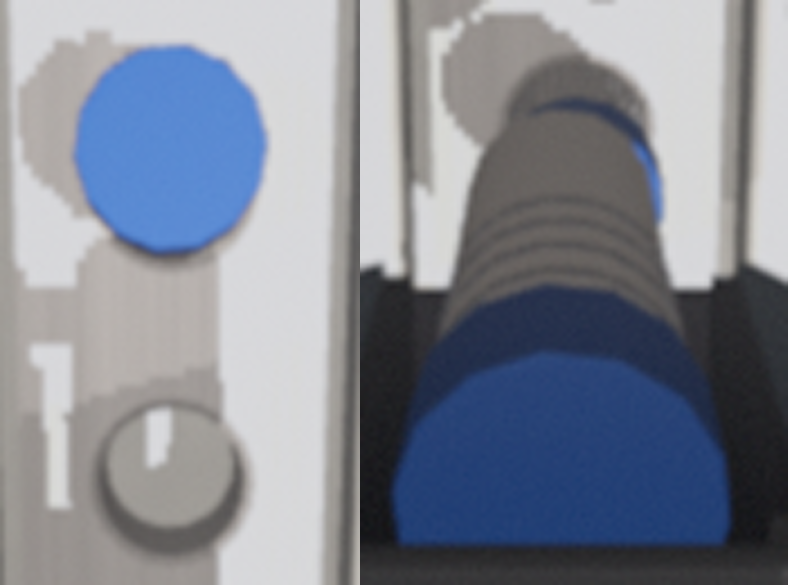

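Run:
```python
from h import *
c=load('w6.png');T=c['T_tool_cam']
def tp(uv,z):
    d=T[:3,:3]@np.array([(uv[0]-c['cx'])/c['fx'],(uv[1]-c['cy'])/c['fy'],1]); o=T[:3,3]; return (o+d*(z-o[2])/d[2]).round(4)
f=lambda y:200+(y+.5)/4.5-.5
print(tp((329.4,f(352)),-.0275),tp((329.4,f(287)),-.0075),tp((329.4,f(108)),.0765))
print('well',tp((295+172.5/4.5-.4,60+(400+556)/2/4.5-.4),.1851))
```

```text
[ 0.0177 -0.0003 -0.0275] [ 0.017  -0.0003 -0.0075] [ 0.016  -0.0002  0.0765]
well [0.0475 0.0032 0.1851]
```

```bash
python3 -m creep '[[0,0,0,0.3,0.028,0,1],[0,0,0,0.276,0,0,1],[0,0,0,0,0,0.2,1],[0,0,0,0,0,0.3,1],[0,0,0,0,0,0.3,1],[0,0,0,0,0,0.2,1],[0,0,0,0,0,0.1,1],[0,0,0,0,0,0,1],[0,0,0,0,0,0,1]]'
python3 - <<'E'
from h import *
go([.4979,.1961,.160],0.36)
E
```

```text
clock: 16.5
position: [0.4986, 0.1961, 0.1883]
eef_rot: [[-0.006, 1.0, 0.0], [1.0, 0.006, 0.0], [0.0, 0.0, -1.0]]
wrist_force: [-0.4, 0.1, -0.4]
grip_width: 0.033
grip_force: 30.0
pos [0.4986 0.1961 0.1883] yaw_y 0.33 tilt 0.02 shares [-0.    -0.009  0.354] t 16.5 F [-0.4  0.1 -0.4] w 0.033
turn z share -0.00029864000047840055
```

Foot is just above the mouth; small x trim, then descend gently.

```bash
python3 -m creep '[[0,0,0,0,-0.009,0.1,1],[0,0,0,0,0,0.1,1],[0,0,0,0,0,0.08,1],[0,0,0,0,0,0.05,1],[0,0,0,0,0,0,1]]'
python3 -m creep '[[0,0,0,0,0,0.03,1],[0,0,0,0,0,0.03,1],[0,0,0,0,0,0.03,1],[0,0,0,0,0,0.03,1],[0,0,0,0,0,0,1]]'
```

```text
clock: 16.92
position: [0.4974, 0.1961, 0.1606]
eef_rot: [[-0.006, 1.0, -0.001], [1.0, 0.006, -0.001], [-0.001, -0.001, -1.0]]
wrist_force: [0.7, -0.9, -1.8]
grip_width: 0.0329
grip_force: 30.0
clock: 17.33
position: [0.4976, 0.1963, 0.1516]
eef_rot: [[-0.006, 1.0, 0.0], [1.0, 0.006, -0.0], [-0.0, 0.0, -1.0]]
wrist_force: [0.9, -1.5, -1.2]
grip_width: 0.0335
grip_force: 30.0
```

```bash
python3 -m creep '[[0,0,0,-0.005,0,0.05,1],[0,0,0,0,0,0.06,1],[0,0,0,0,0,0.06,1],[0,0,0,0,0,0.06,1],[0,0,0,0,0,0.06,1],[0,0,0,0,0,0.03,1],[0,0,0,0,0,0,1]]'
python3 -m creep '[[0,0,0,0,0,0.02,1],[0,0,0,0,0,0.015,1],[0,0,0,0,0,0,1]]'
python3 -m creep '[[0,0,0,0,0,0.01,1],[0,0,0,0,0,0,1],[0,0,0,0,0,0,1]]'
```

```text
clock: 17.92
position: [0.4974, 0.1958, 0.1256]
eef_rot: [[-0.006, 1.0, -0.001], [1.0, 0.006, -0.0], [-0.0, -0.001, -1.0]]
wrist_force: [1.0, -0.8, -1.1]
grip_width: 0.0333
grip_force: 30.0
clock: 18.17
position: [0.4976, 0.1959, 0.1235]
eef_rot: [[-0.006, 1.0, 0.0], [1.0, 0.006, 0.0], [0.0, 0.0, -1.0]]
wrist_force: [0.8, -0.1, -1.1]
grip_width: 0.0335
grip_force: 30.0
clock: 18.42
position: [0.4976, 0.196, 0.1228]
eef_rot: [[-0.006, 1.0, 0.0], [1.0, 0.006, 0.0], [0.0, 0.0, -1.0]]
wrist_force: [1.3, -1.4, -1.2]
grip_width: 0.0333
grip_force: 30.0
```

```bash
python3 -m creep '[[0,0,0,0,0,0.01,1],[0,0,0,0,0,0.01,1],[0,0,0,0,0,0,1],[0,0,0,0,0,0,1]]'
python3 -m creep '[[0,0,0,0,0,0.01,1],[0,0,0,0,0,0,1],[0,0,0,0,0,0,1]]'
```

```text
clock: 18.75
position: [0.4976, 0.1959, 0.1211]
eef_rot: [[-0.006, 1.0, 0.0], [1.0, 0.006, 0.0], [0.0, 0.0, -1.0]]
wrist_force: [1.1, -0.8, -1.4]
grip_width: 0.0334
grip_force: 30.0
clock: 19.0
position: [0.4976, 0.1959, 0.1205]
eef_rot: [[-0.006, 1.0, 0.0], [1.0, 0.006, 0.0], [0.0, 0.0, -1.0]]
wrist_force: [1.0, -0.9, 1.2]
grip_width: 0.0332
grip_force: 30.0
```

```bash
python3 -m creep '[[0,0,0,0,0,0.01,1],[0,0,0,0,0,0,1],[0,0,0,0,0,0,1]]'
```

```text
clock: 19.25
position: [0.4977, 0.1961, 0.1204]
eef_rot: [[-0.006, 1.0, 0.001], [1.0, 0.006, 0.001], [0.001, 0.001, -1.0]]
wrist_force: [-0.2, -0.6, 5.0]
grip_width: 0.0335
grip_force: 30.0
```

Seated (floor contact at the expected height). Release, rise, and back off for a look.

```bash
python3 -m creep '[[0,0,0,0,0,0,0.5],[0,0,0,0,0,0,0.2],[0,0,0,0,0,0,0.2],[0,0,0,0,0,-0.1,0.2],[0,0,0,0,0,-0.3,0.2],[0,0,0,0,0,-0.4,0.2],[0,0,0,0,0,-0.4,0.2],[0,0,0,0,0,-0.4,0.2],[0,0,0,0,0,-0.3,0.2],[0,0,0,0,0,0,0.2]]' 
python3 -m creep '[[0,0,0,-0.4,0,0,0.2],[0,0,0,-0.5,0,0,0.2],[0,0,0,-0.5,0,0,0.2],[0,0,0,-0.4,0,0,0.2],[0,0,0,-0.2,0,0,0.2],[0,0,0,0,0,0,0.2],[0,0,0,0,0,0,0.2]]'
python3 - <<'E'
from h import *
snap('top','top7.png'); snap('side','side7.png')
a=cv2.imread('pics/top7.png')[190:330,80:500]; b=cv2.imread('pics/side7.png')[100:390,200:500]
a=cv2.resize(a,(420,140)); b=cv2.resize(b,None,fx=1.4,fy=1.4)
cv2.imwrite('pics/v7.png',np.vstack([a,b]))
E
```

```text
clock: 20.08
position: [0.4999, 0.1969, 0.2777]
eef_rot: [[-0.006, 1.0, 0.01], [1.0, 0.006, 0.004], [0.004, 0.011, -1.0]]
wrist_force: [0.0, -0.4, -0.1]
grip_width: 0.0729
grip_force: 0.0
clock: 20.67
position: [0.4981, 0.0355, 0.2712]
eef_rot: [[-0.004, 1.0, -0.001], [1.0, 0.004, 0.001], [0.001, -0.001, -1.0]]
wrist_force: [-0.5, 0.8, 0.3]
grip_width: 0.0732
grip_force: 0.0
```

View pics/v7.png

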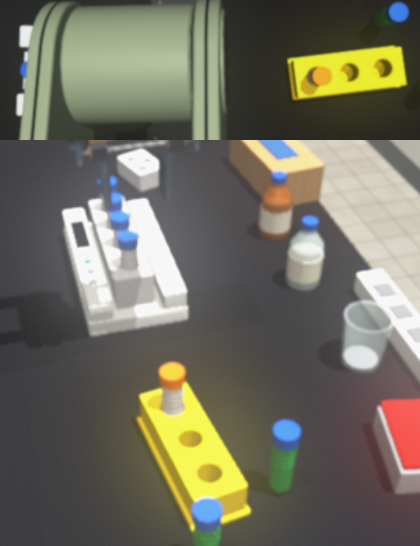

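The side view shows four caps standing in line at equal heights in the heater. The rack holds only the orange tube, and the green tubes are undisturbed.

```bash
python3 -c "
from plant import hand_in; print(hand_in())"
```

```text
the job is handed in; nothing more can be done
None
```

Both spare tubes were lowered into the two empty wells until they touched the floor, then released. The seated, orange and green tubes were left alone, and the job was handed in after about 21 s on the robot's clock.

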